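# Load and index the implant vial turntable

### The job

Turn the white turntable by its red post until it clicks into the middle detent, where the mouth of its blue channel faces the tipping tray; then raise the bar end of the tray so that all three yellow vials roll in single file into the channel, and lower the tray again. Finally turn the turntable, with the vials in it, to the detent where the closed, orange-marked end of the channel points at the blue reader, and let go. Do not touch the vials, the channel, the white disc or the shelf above with the robot, and leave the other things on the bench where they stand.

Things in the scene. Friction and masses are not known exactly. Their poses are not given: they have to be found in the camera images.
- station: Fixed aluminium base. Origin on the work surface (z = 0) on the turntable's vertical axis. 'Station' coordinates below are in its frame: +y runs from the turntable along the tray to its bar, +x away from the robot, under the shelf; it may stand turned by up to 10 degrees. A 35 x 26 mm steel block, 40 mm high, holding the detent ball, stands at station x = -0.142.
- turntable (a joint): Turntable angle, rad, counter-clockwise from above. White disc, radius 103 mm, top at z = 36 mm. Sprung detents at -0.87, 0 (channel mouth faces tray) and +0.87; stops at +-1.35; starts between -1.3 and -0.3. Let go within 0.06 rad of a detent it snaps in; elsewhere light friction holds it. Riding in or out of a detent takes about 5 N at the post: grip it with 20 N or more.
- post_grip (a point): Grip point on the turntable's upright red post (20 mm diameter, z = 36 to 186 mm, 30 mm collar below 48 mm): 90 mm from the axis, z = 172 mm, at station angle = turntable joint value (on station +x at 0), at or under the shelf edge. Take it with the tool tilted 22 to 40 degrees, fingers pointing down and away from the robot, closing along station y; it may turn in the fingers.
- channel_end (a point): Outside of the closed, orange-marked end of the blue channel, 106 mm from the axis, z = 60 mm; +y along the channel towards its mouth (closed end at station -y at joint 0). The channel spans the disc: 80 mm wide (70 inside), 208 mm long; floor falls 7 degrees to the closed end, where vials settle. Highest edges z = 87 mm (mouth), 77 mm (closed end).
- tray (a joint): Tray tip angle, rad: 0 at rest, grows as the bar end is lifted; stop at 0.6. At rest the floor falls 5 degrees away from the mouth, so the vials stay; raised slowly to about 0.40 they all roll out of the mouth in a second or so. Let go, the tray falls back to 0 by its weight; about 2 N lift it.
- tray_hinge (a point): Middle of the tray's hinge axis (along station x), at the mouth, at station (0, 0.119), z = 69 mm. Steel tray 78 mm wide with 24 mm side rails, 173 mm long along station +y.
- tray_handle (a point): Middle of the tray's red bar (14 mm diameter, 78 mm free between its cheeks, along station x), at rest 191 mm beyond the hinge axis along station +y, at z = 115 mm; it moves on a circle about the hinge axis. Pinch it from above, or tilted like the post, fingers closing along station y; it may turn in the fingers.
- vial1: Yellow vial with white cap, cylinder 28 mm diameter, 62 mm long, 30 g, lying across the tray (axis along station x). Origin at its middle.
- vial2: As vial1.
- vial3: As vial1.
- reader: Fixed blue round reader with a white collar and green lamp, 50 mm diameter, 78 mm high; origin at the centre of its foot. It stands 165 mm from the turntable axis at one of two spots: station (0.126, -0.106), served by the detent at +0.87, or (-0.126, -0.106), served by the detent at -0.87. The jar has the other spot.
- jar: Bystander: frosted jar with steel lid, 50 mm diameter, 76 mm high, origin at the centre of its foot, at the reader's other spot.
- shelf: Fixed clear shelf on two posts. Origin on the work surface below its centre, axes as the station's. Board 150 x 820 mm, underside z = 358 mm, front edge 77 mm to the robot's side of the origin (station x about +0.075), over the whole station's length. A black strip hangs 58 mm behind the origin down to z = 307 mm, with tools on it (down to 155 mm) 0.30 m right and 0.265 m left of the origin.
- device_can: Bystander: titanium device can, 50 x 62 x 12 mm, lying in front of the station. Origin under its centre.
- sample_pot: Bystander: white pot with red cap, 48 mm diameter, 69 mm high, in front of the tray. Origin under its centre.
- steel_bowl: Bystander: steel bowl, 120 mm diameter, 45 mm high, right of the station.
- driver: Bystander: screwdriver, 160 mm long, lying at the front right.
- gauge_case: Bystander: dark wooden case, 90 x 130 x 35 mm, front left.
Not all that is in view belongs to the job. What is shaped like the vial1 but green or purple is not meant.

How it is judged:
On the way, in this order (a step that is already met when the one before it is completed fails the run):
1. The turntable rests in the middle detent (within 0.05 rad), with the post let go and the three vials still on the tray (value of joint turntable between -0.05 and 0.05 rad and contact force between the fingers and turntable below 0.1 N and y of each of vial1, vial2, vial3 in the frame of station above 0.13 m), for 0.2 s.
2. All three vials lie in the channel, the turntable still in the middle detent (value of joint turntable between -0.05 and 0.05 rad and x of vial1 in the frame of channel_end between -0.03 and 0.03 m and y of vial1 in the frame of channel_end between 0 and 0.115 m and height (world z) of vial1 between 0.04 and 0.085 m and x of vial2 in the frame of channel_end between -0.03 and 0.03 m and y of vial2 in the frame of channel_end between 0 and 0.115 m and height (world z) of vial2 between 0.04 and 0.085 m and x of vial3 in the frame of channel_end between -0.03 and 0.03 m and y of vial3 in the frame of channel_end between 0 and 0.115 m and height (world z) of vial3 between 0.04 and 0.085 m), for 0.2 s.
3. The tray is down again, vials in the channel, the turntable still in the middle detent (all of step 2 and value of joint tray below 0.04 rad), for 0.2 s.
At the end, for the whole second after the job is handed in: All three vials at rest in the channel, which points with its closed end at the reader (turntable within 0.05 rad of the detent that serves the reader, channel_end within 85 mm of the reader's axis) and stands still; the tray is down (below 0.04 rad) (x of vial1 in the frame of channel_end between -0.03 and 0.03 m and y of vial1 in the frame of channel_end between 0 and 0.115 m and height (world z) of vial1 between 0.04 and 0.085 m and x of vial2 in the frame of channel_end between -0.03 and 0.03 m and y of vial2 in the frame of channel_end between 0 and 0.115 m and height (world z) of vial2 between 0.04 and 0.085 m and x of vial3 in the frame of channel_end between -0.03 and 0.03 m and y of vial3 in the frame of channel_end between 0 and 0.115 m and height (world z) of vial3 between 0.04 and 0.085 m and value of joint tray below 0.04 rad and horizontal distance between channel_end and reader below 0.085 m and (value of joint turntable between 0.82 and 0.92 rad or value of joint turntable between -0.92 and -0.82 rad) and velocity of joint turntable between -0.05 and 0.05 rad/s and linear speed of each of vial1, vial2, vial3 below 0.03 m/s); the robot touches nothing.
It fails at once if a vial is touched by the robot (contact force between any of the fingers, the arm and vial1 above 0.5 N or contact force between any of the fingers, the arm and vial2 above 0.5 N or contact force between any of the fingers, the arm and vial3 above 0.5 N).
It fails at once if the channel or the white disc is touched by the robot (contact force between any of the fingers, the arm and turntable_c0 above 1 N or contact force between any of the fingers, the arm and turntable_c1 above 1 N or contact force between any of the fingers, the arm and turntable_c2 above 1 N or contact force between any of the fingers, the arm and turntable_c3 above 1 N or contact force between any of the fingers, the arm and turntable_c4 above 1 N).
It fails at once if the shelf is struck (contact force between any of the fingers, the arm and shelf above 2 N).
It fails at once if a vial falls off the station (height (world z) of any of vial1, vial2, vial3 below 0.035 m).
It fails at once if a bystander is moved more than 20 mm (distance of any of jar, device_can, sample_pot, steel_bowl, driver, gauge_case from where it was at the start of the episode above 0.02 m).
It also fails if it takes over 72 s, if anything falls off the work surface, if the arm or the gripper's body presses on something with over 40 N, if the wrist force passes 120 N, or if a joint passes its speed limit or range.

### The arm

A 6-joint arm with a two-finger parallel gripper is mounted at the origin on the work surface. World frame = base frame: x ahead of the robot, y to its left, z up, the work surface at z = 0. Lengths are in m, angles in rad, forces in N, time in s.
With the tool pointing down it reaches from about 0.35 to 0.975 m from the base axis. Payload 4.9 kg.
Tool frame: the origin (TCP) lies on the centre line of the jaws, within the pads' length; the fingertips stand manip.tip_reach ahead of it and the grasp point (between the pads) is the TCP (manip.tip_reach is the distance from the TCP to the fingertips, in m); z points along the fingers, y is the line along which they close (so a half turn about z gives the same grasp; the last joint's range is limited). The gripper opens to 85 mm and grips with 20 to 120 N. Pads are 22 mm wide; open, the fingers measure 114 mm over their backs; the gripper's body (76 mm by 85 mm) begins 54 mm behind the grasp point. The pads swing forward as they close: fully open they stand 13 mm farther back than shut.
Start: joints at [1.059, 0.053, 1.613, -0, 1.476, -0.119], TCP at [0.239, 0.577, 0.25] pointing down, gripper open.
Joint ranges: [-3.01, 3.01], [-1.01, 2.22], [0.06, 2.58], [-1.02, 4.17], [0.09, 2.62], [-3.14, 3.14]. Speed limits (rad/s): [2.57, 2.57, 3.14, 3.14, 3.14, 3.14].

### API

Orientations are given as a unit quaternion [w, x, y, z].
In Python, from plant import manip gives the robot as it stands. The module is installed in compiled form; this text tells all that it offers.
- The arm moves only by the tool move_arm, never from a script. Its argument "rows" is a list of rows, each a list of 7 numbers: the shift along the tool's x, y, z in cm, then the turn, a rotation vector about the tool's x, y, z in degrees, then the opening, from -1 (shut) to 1 (fully open). In form: [[tx, ty, tz, ax, ay, az, jaw], ...]. A call has 1 to 20 rows; each row shifts and turns the commanded pose from where the row before left it, along the tool's axes as they then stand; what a row does not reach is not made up. A row lasts 1/12 s, in which the tool goes at most 41.7 mm and 7.16 degrees, less where a joint would pass 70% of its speed; a pose out of reach is approached as far as the arm can. A call is refused whole if a number of a shift passes 4.17 or a number of a turn 7.16, either way. A call with a gripper value outside its range is refused whole. The fingers move at their own pace and stop on an object; the grip force is fixed at half the most. Time passes only in rows, so rows that do not move let the fingers close. It gives the time, the measured TCP pose, the force, the opening and the grip force at its end, in the units of the state.
- manip.state(): the state, without advancing time (a new reading comes with each control period).
- manip.grab_frame(name): name is "scene" or "top"; returns a dict with "img" (480x640x3 uint8, blue, green, red), "mtx" (3x3 intrinsics, pixels), "R" (3x3) and "t" (3): a world point X has camera coordinates R X + t. Camera axes: x right, y down, z forward; pixel columns grow to the right and rows downward; lengths in m; the calibration is good to about 2 mm. A picture is of the moment at which its call begins. There is no depth.
- manip.job_done(): hands the job in; it is judged then, once.
The state is a dict: "time": time; "joint_pos": joint angles; "joint_vel": joint speeds; "joint_efforts": joint torques, N m; "tool_pos": TCP position; "tool_rot": TCP orientation; "contact_force": force on the tool from outside, world axes, zero at the start; "ft_torque": the same for the moment, N m; "gripper_width": opening from 0.0 (shut) to 1.0 (fully open); "grasp_force": force on a finger pad.
Only numpy, scipy, OpenCV 4.12 (cv2) and the standard library are available. Lean on these libraries where they do the work, as an engineer would, in place of code of your own. Each camera call takes 0.05 s, during which the arm holds its last target. There are 200 camera calls.

## Working session

There is one attempt and no reset: what is moved stays moved. The work goes in short steps, Python scripts to look and compute and a tool call to move; the robot and the scene stay as the last step left them, time stands still between calls to the robot, and variables do not carry over. Pictures are saved under pics/ and viewed, at most 10 in all, crops included, and the job is handed in when it is done.

Besides the shell and the picture viewer there is one more tool, called after "Emit:" by a JSON object that holds its "name" and its "arguments", one argument or row to a line. move_arm: Moves the arm, as the interface text tells. Its arguments: {"type":"object","properties":{"rows":{"type":"array","items":{"type":"array","items":{"type":"number"}}}},"required":["rows"]}

```bash
mkdir -p pics
python3 - <<'E'
from plant import manip
import cv2,numpy as np
s=manip.state();print(s['time'],s['tool_pos'],s['tool_rot'],s['contact_force'],s['gripper_width'],manip.tip_reach)
for n in("scene","top"):
    f=manip.grab_frame(n);cv2.imwrite(f"pics/{n}0.png",f["img"]);np.savez(f"{n}0.npz",**f)
    print(n,f["mtx"].tolist(),(-f["R"].T@f["t"]).tolist(),f["R"].tolist())
E
```

```text
0.0 [0.23894304 0.57690747 0.24905243] [-3.26699810e-04  1.95123027e-01  9.80778237e-01 -9.73684282e-04] [ 0.02029675  0.61446258 -0.01190171] 0.9987176429658041 0.019
scene [[476.00958792088056, 0.0, 318.56303925017886], [0.0, 476.00958792088056, 242.77523466737955], [0.0, 0.0, 1.0]] [0.3542558861114501, -0.5376256752050447, 1.0655680005221655] [[0.9676458704401874, -0.2522579271043981, -0.0052352299896808235], [-0.21552161297542535, -0.8155828977780893, -0.5370055597406472], [0.13119414529819404, 0.5207595174981319, -0.8435624583719864]]
top [[597.9089905033239, 0.0, 312.79067997218806], [0.0, 597.9089905033239, 237.81030676851017], [0.0, 0.0, 1.0]] [0.25483982865433263, 0.028365779337063704, 1.6838678569542485] [[-0.02822547024318733, -0.9995583759750813, 0.00929386074830482], [-0.9896680926123583, 0.026636278198186134, -0.1408814222982061], [0.14057165181702744, -0.01317428183267563, -0.9899828528836374]]
```

View pics/scene0.png

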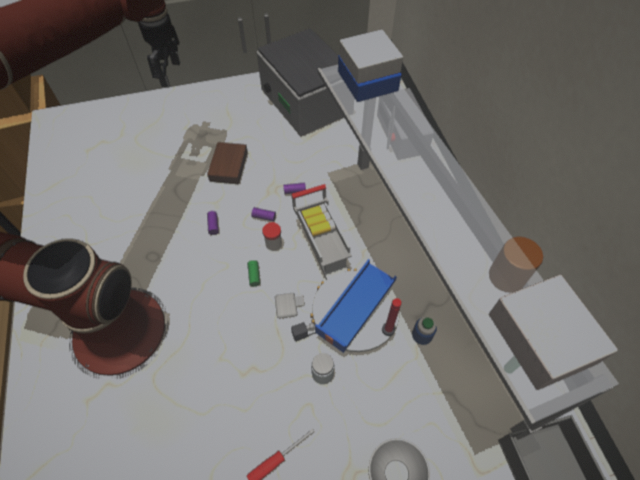

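View pics/top0.png

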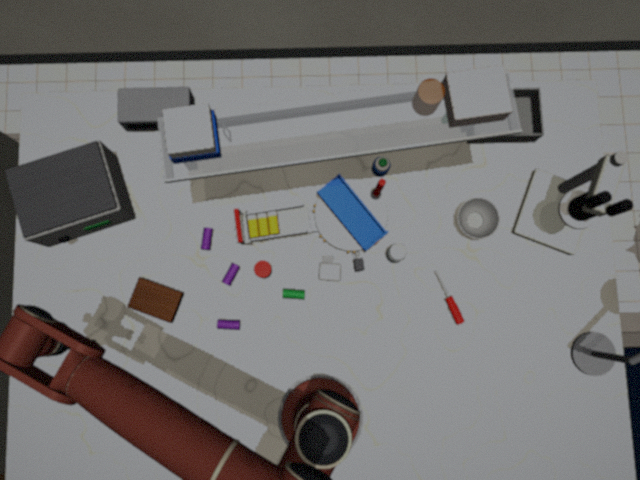

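The reader (blue with a green lamp) is at top (381,165), scene (425,330). That is on the far side under the shelf, so it is served by the +0.87 detent. The jar is at top (396,253). I'll enlarge both views to measure.

Run:
```python
import cv2
a=cv2.imread("pics/top0.png")[145:275,225:415];cv2.imwrite("pics/topc.png",cv2.resize(a,None,fx=4.2,fy=4.2,interpolation=cv2.INTER_CUBIC))
a=cv2.imread("pics/scene0.png")[175:375,280:450];cv2.imwrite("pics/scenec.png",cv2.resize(a,None,fx=3,fy=3,interpolation=cv2.INTER_CUBIC))
```

```text
(no output)
```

View pics/topc.png

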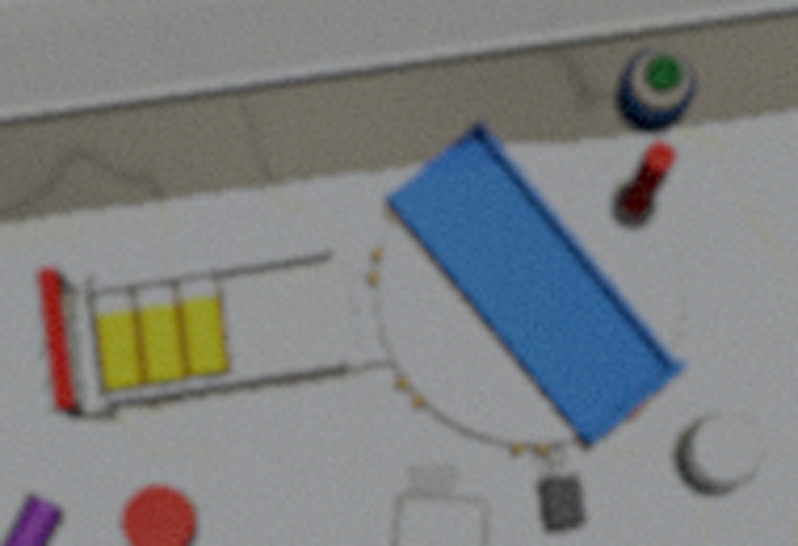

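View pics/scenec.png

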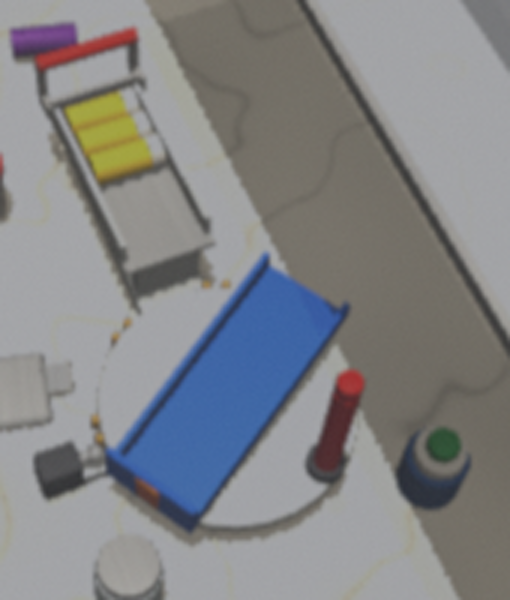

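Readings, as crop pixels top/scene:

| Feature | Top | Scene |
|---|---|---|
| Post top | (660,155) | (350,380) |
| Bar far end | (49,270) | (135,36) |
| Bar near end | (66,408) | (38,61) |
| Lamp | (663,71) | (443,443) |
| Block top | (561,492) | (58,463) |
| Jar lid | (725,450) | (128,562) |

The orange end faces the robot's side and the right.

```bash
cat > h.py <<'E'
import numpy as np,cv2
from scipy.optimize import least_squares
T=dict(np.load("top0.npz"));S=dict(np.load("scene0.npz"))
def P(f):return f["mtx"]@np.c_[f["R"],f["t"]]
def tri(a,b):
    a=np.array(a)/4.2+[225,145]-.4;b=np.array(b)/3+[280,175]-.33
    X=cv2.triangulatePoints(P(T),P(S),a.reshape(2,1),b.reshape(2,1))[:,0];X=X[:3]/X[3]
    e=[np.linalg.norm((P(f)@np.r_[X,1])[:2]/(P(f)@np.r_[X,1])[2]-u) for f,u in((T,a),(S,b))]
    return X,e
E
python3 - <<'E'
from h import *
p=dict(post=((660,155),(350,380)),bar_far=((49,270),(135,36)),bar_near=((66,408),(38,61)),lamp=((663,71),(443,443)),block=((561,492),(58,463)),jar=((720,447),(128,558)),
 mouthL=((390,200),(267,260)),mouthR=((480,128),(347,308)),closeL=((590,440),(112,455)),closeR=((680,367),(195,522)))
R={}
for k,v in p.items():
    X,e=tri(*v);R[k]=X;print(k,X.round(4),np.round(e,2))
# fit station pose: known station xy of points; post on radius .09 at angle q
def w(q,s):c,n=np.cos(q[2]),np.sin(q[2]);return q[:2]+np.array([c*s[0]-n*s[1],n*s[0]+c*s[1]])
K=dict(bar_far=(.039,.310),bar_near=(-.039,.310),lamp=(.126,-.106),block=(-.142,0),jar=(-.126,-.106))
def ch(q,x,y):c,n=np.cos(q[3]),np.sin(q[3]);return (c*x-n*y,n*x+c*y)
def res(q):
    r=[w(q,s)-R[k][:2] for k,s in K.items()]
    r+=[w(q,ch(q,.09,0))-R["post"][:2]]
    r+=[w(q,ch(q,x,y))-R[k][:2] for k,x,y in(("mouthL",-.04,.104),("mouthR",.04,.104),("closeL",-.04,-.104),("closeR",.04,-.104))]
    return np.concatenate(r)
s=least_squares(res,[.55,-.1,.1,-.6],loss="soft_l1",f_scale=.004)
print(s.x,np.degrees(s.x[2]));print((res(s.x).reshape(-1,2)*1000).round(1).tolist())
for a in(s.x[3],0,.87):print("post",a,w(s.x,(.09*np.cos(a),.09*np.sin(a))))
print("bar",w(s.x,(0,.31)),(R["bar_far"]+R["bar_near"])/2)
E
```

```text
post [ 0.6079 -0.1723  0.1885] [0.11 0.22]
bar_far [0.5604 0.2091 0.1161] [0.12 0.2 ]
bar_near [0.4719 0.1986 0.1227] [0.28 0.46]
lamp [ 0.6904 -0.1918  0.0765] [0.3  0.59]
block [ 0.4158 -0.1175  0.036 ] [0.97 1.84]
jar [ 0.4407 -0.2173  0.078 ] [0.01 0.01]
mouthL [ 0.6097 -0.0094  0.0773] [0.27 0.49]
mouthR [ 0.655  -0.0696  0.0831] [0.3  0.55]
closeL [ 0.4494 -0.1347  0.0669] [0.21 0.41]
closeR [ 0.4968 -0.1968  0.0569] [0.05 0.1 ]
[ 0.55329513 -0.10203098  0.1160561  -1.02085133] 6.649524691414528
[[-4.3, 1.3], [6.7, 2.8], [0.4, -1.0], [-3.6, -0.9], [-0.3, -4.6], [1.0, -0.5], [0.7, 3.1], [4.8, 0.4], [-2.6, -0.1], [-0.5, -0.9]]
post -1.0208513282787444 [ 0.60890133 -0.17279786]
post 0 [ 0.64268971 -0.09160936]
post 0.87 [ 0.60297358 -0.02698399]
bar [0.51739845 0.20588366] [0.51617638 0.20384792 0.11939853]
```

The fit is consistent: station at (0.553,-0.102), yaw 0.116 rad, post top z 0.188, bar z about 0.119, turntable about -1.02. Next I'll write a planner that prints the remaining tool-frame moves.

```bash
cat > g.py <<'E'
import numpy as np,sys
from scipy.spatial.transform import Rotation as Ro
from plant import manip
O=np.array([.5533,-.102]);A=.116
xs=np.array([np.cos(A),np.sin(A),0]);ys=np.array([-np.sin(A),np.cos(A),0]);zs=np.array([0,0,1.])
def rot(t):t=np.radians(t);z=np.sin(t)*xs-np.cos(t)*zs;return Ro.from_matrix(np.c_[np.cross(ys,z),ys,z])
def W(x,y,z):return np.r_[O,0]+x*xs+y*ys+z*zs
def post(a,back=0,r=.09,z=.172,tilt=30):return W(r*np.cos(a),r*np.sin(a),z)-back*rot(tilt).as_matrix()[:,2]
def cur():
    s=manip.state();q=s["tool_rot"];return s,np.array(s["tool_pos"]),Ro.from_quat([q[1],q[2],q[3],q[0]])
def show(p,t=30):
    s,c,R=cur();d=R.inv()*rot(t)
    print("turn deg",np.degrees(d.as_rotvec()).round(2),"shift cm (in target frame)",(rot(t).inv().apply(p-c)*100).round(2))
def line(pts,t=30,start=None):
    # successive shifts (cm) in the tilt-t tool frame
    c=cur()[1] if start is None else start
    for p in pts:print((rot(t).inv().apply(p-c)*100).round(2).tolist());c=p
E
python3 - <<'E'
from g import *
s,c,R=cur();print(s['joint_pos'])
p=post(-1.02,.12);print(p);show(p);line([W(-.05,.15,.3),p],start=c);show(W(-.05,.15,.3))
E
```

```text
[ 1.05901289e+00  5.33163682e-02  1.61416702e+00  1.94425583e-05
  1.47598811e+00 -1.18979678e-01]
[ 0.54936568 -0.17966704  0.27592305]
turn deg [ -7.73 -29.38 -28.45] shift cm (in target frame) [-20.46 -78.75   8.72]
[-18.45, -56.08, 4.78]
[-2.01, -22.67, 3.94]
turn deg [ -7.73 -29.38 -28.45] shift cm (in target frame) [-18.45 -56.08   4.78]
```

Emit:
{"name": "move_arm", "arguments": {
  "rows": [
    [0, 0, 0, -1.1, -4.2, -4.06, 1],
    [0, 0, 0, -1.1, -4.2, -4.06, 1],
    [0, 0, 0, -1.1, -4.2, -4.06, 1],
    [0, 0, 0, -1.1, -4.2, -4.06, 1],
    [0, 0, 0, -1.1, -4.2, -4.06, 1],
    [0, 0, 0, -1.1, -4.2, -4.06, 1],
    [0, 0, 0, -1.1, -4.2, -4.06, 1]
  ]
}}

```text
time: 0.68
tool_pos: [0.2389, 0.5774, 0.25]
tool_rot: [0.26, -0.058, 0.964, 0.015]
contact_force: [-0.5, -0.4, 0.2]
gripper_width: 0.999
grasp_force: 0.0
```

Emit:
{"name": "move_arm", "arguments": {
  "rows": [
    [-0.92, -2.8, 0.24, 0, 0, 0, 1],
    [-0.92, -2.8, 0.24, 0, 0, 0, 1],
    [-0.92, -2.8, 0.24, 0, 0, 0, 1],
    [-0.92, -2.8, 0.24, 0, 0, 0, 1],
    [-0.92, -2.8, 0.24, 0, 0, 0, 1],
    [-0.92, -2.8, 0.24, 0, 0, 0, 1],
    [-0.92, -2.8, 0.24, 0, 0, 0, 1],
    [-0.92, -2.8, 0.24, 0, 0, 0, 1],
    [-0.92, -2.8, 0.24, 0, 0, 0, 1],
    [-0.92, -2.8, 0.24, 0, 0, 0, 1],
    [-0.92, -2.8, 0.24, 0, 0, 0, 1],
    [-0.92, -2.8, 0.24, 0, 0, 0, 1],
    [-0.92, -2.8, 0.24, 0, 0, 0, 1],
    [-0.92, -2.8, 0.24, 0, 0, 0, 1],
    [-0.92, -2.8, 0.24, 0, 0, 0, 1],
    [-0.92, -2.8, 0.24, 0, 0, 0, 1],
    [-0.92, -2.8, 0.24, 0, 0, 0, 1],
    [-0.92, -2.8, 0.24, 0, 0, 0, 1],
    [-0.92, -2.8, 0.24, 0, 0, 0, 1],
    [-0.92, -2.8, 0.24, 0, 0, 0, 1]
  ]
}}

```text
time: 2.35
tool_pos: [0.4858, 0.0406, 0.3]
tool_rot: [0.259, -0.055, 0.964, 0.015]
contact_force: [0.5, 0.6, -0.6]
gripper_width: 0.998
grasp_force: 0.0
```

Run:
```python
from g import *
s,c,R=cur();print(s['time'],c,s['joint_pos']);show(post(-1.02,.12));show(post(-1.02))
```

```text
2.35 [0.48579366 0.04056928 0.30001041] [-0.13829343 -0.67481573  2.16370126  0.13928733  1.1458248  -1.84823279]
turn deg [ 0.03  0.06 -0.09] shift cm (in target frame) [ -2.06 -22.61   3.97]
turn deg [ 0.03  0.06 -0.09] shift cm (in target frame) [ -2.06 -22.61  15.97]
```

Emit:
{"name": "move_arm", "arguments": {
  "rows": [
    [-0.2, -2.26, 0.4, 0, 0, 0, 1],
    [-0.2, -2.26, 0.4, 0, 0, 0, 1],
    [-0.2, -2.26, 0.4, 0, 0, 0, 1],
    [-0.2, -2.26, 0.4, 0, 0, 0, 1],
    [-0.2, -2.26, 0.4, 0, 0, 0, 1],
    [-0.2, -2.26, 0.4, 0, 0, 0, 1],
    [-0.2, -2.26, 0.4, 0, 0, 0, 1],
    [-0.2, -2.26, 0.4, 0, 0, 0, 1],
    [-0.2, -2.26, 0.4, 0, 0, 0, 1],
    [-0.2, -2.26, 0.4, 0, 0, 0, 1],
    [0, 0, 0, 0, 0, 0, 1]
  ]
}}

```text
time: 3.27
tool_pos: [0.5488, -0.181, 0.274]
tool_rot: [0.258, -0.054, 0.965, 0.015]
contact_force: [-0.0, 0.2, 0.2]
gripper_width: 0.998
grasp_force: 0.0
```

```bash
cat >> g.py <<'E'
def pic(cam,name,x0,x1,y0,y1,k):
    import cv2
    f=manip.grab_frame(cam);np.savez(f"{name}.npz",**f);cv2.imwrite(f"pics/{name}.png",cv2.resize(f["img"][y0:y1,x0:x1],None,fx=k,fy=k,interpolation=cv2.INTER_CUBIC))
E
python3 - <<'E'
from g import *
show(post(-1.02));pic("scene","pre",300,460,240,390,4)
E
```

```text
turn deg [-0.04 -0.05 -0.26] shift cm (in target frame) [-0.16  0.12 11.87]
```

View pics/pre.png

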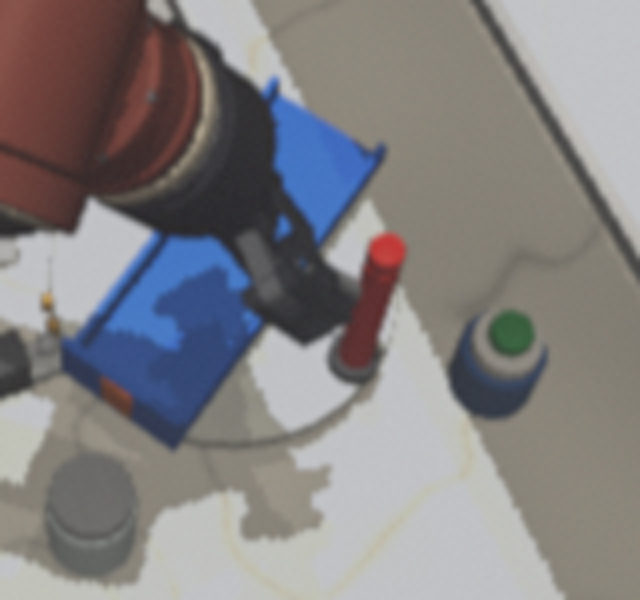

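The gripper stands just short of the post (top at crop (388,250)) and lined up with it, so I'll advance along the tool axis and close.

Emit:
{"name": "move_arm", "arguments": {
  "rows": [
    [0, 0, 1.48, 0, 0, 0, 1],
    [0, 0, 1.48, 0, 0, 0, 1],
    [0, 0, 1.48, 0, 0, 0, 1],
    [0, 0, 1.48, 0, 0, 0, 1],
    [-0.04, 0.03, 1.48, 0, 0, 0, 1],
    [-0.04, 0.03, 1.48, 0, 0, 0, 1],
    [-0.04, 0.03, 1.48, 0, 0, 0, 1],
    [-0.04, 0.03, 1.48, 0, 0, 0, 1],
    [0, 0, 0, 0, 0, 0, 1],
    [0, 0, 0, 0, 0, 0, 1]
  ]
}}

```text
time: 4.15
tool_pos: [0.6084, -0.1684, 0.1728]
tool_rot: [0.258, -0.056, 0.964, 0.016]
contact_force: [0.2, 0.2, 0.9]
gripper_width: 1.0
grasp_force: 0.0
```

Emit:
{"name": "move_arm", "arguments": {
  "rows": [
    [0, 0, 0, 0, 0, 0, 0],
    [0, 0, 0, 0, 0, 0, -0.5],
    [0, 0, 0, 0, 0, 0, -1],
    [0, 0, 0, 0, 0, 0, -1],
    [0, 0, 0, 0, 0, 0, -1],
    [0, 0, 0, 0, 0, 0, -1],
    [0, 0, 0, 0, 0, 0, -1],
    [0, 0, 0, 0, 0, 0, -1],
    [0, 0, 0, 0, 0, 0, -1],
    [0, 0, 0, 0, 0, 0, -1]
  ]
}}

```text
time: 4.98
tool_pos: [0.6096, -0.1726, 0.1751]
tool_rot: [0.26, -0.055, 0.964, 0.013]
contact_force: [1.2, -8.5, -0.7]
gripper_width: 0.209
grasp_force: 58.6
```

Run:
```python
from g import *
s,c,R=cur();print(c,s['gripper_width']*85,s['grasp_force'])
d=c-np.r_[O,0];x,y=d@xs,d@ys;print("station",x,y,np.hypot(x,y),np.arctan2(y,x));show(post(-1.02))
a0=np.arctan2(y,x);n=24;line([post(a,r=.09) for a in np.linspace(a0,0,n+1)[1:]],start=c)
```

```text
[ 0.60960644 -0.17257594  0.17508639] 17.780008813855375 58.611520528793335
station 0.047759573301208544 -0.07661854261745453 0.09028498166769602 -1.0133900031977736
turn deg [-0.32  0.2  -0.06] shift cm (in target frame) [ 0.21 -0.01  0.23]
[-0.11, 0.23, 0.42]
[-0.27, 0.22, 0.15]
[-0.26, 0.23, 0.15]
[-0.25, 0.25, 0.14]
[-0.24, 0.26, 0.14]
[-0.23, 0.27, 0.13]
[-0.22, 0.28, 0.13]
[-0.21, 0.29, 0.12]
[-0.2, 0.3, 0.12]
[-0.19, 0.31, 0.11]
[-0.18, 0.32, 0.1]
[-0.17, 0.33, 0.1]
[-0.15, 0.34, 0.09]
[-0.14, 0.34, 0.08]
[-0.13, 0.35, 0.07]
[-0.12, 0.36, 0.07]
[-0.1, 0.36, 0.06]
[-0.09, 0.37, 0.05]
[-0.08, 0.37, 0.04]
[-0.06, 0.37, 0.04]
[-0.05, 0.38, 0.03]
[-0.03, 0.38, 0.02]
[-0.02, 0.38, 0.01]
[-0.01, 0.38, 0.0]
```

Emit:
{"name": "move_arm", "arguments": {
  "rows": [
    [-0.25, 0.22, 0.15, 0, 0, 0, -1],
    [-0.27, 0.22, 0.15, 0, 0, 0, -1],
    [-0.26, 0.23, 0.15, 0, 0, 0, -1],
    [-0.25, 0.25, 0.14, 0, 0, 0, -1],
    [-0.24, 0.26, 0.14, 0, 0, 0, -1],
    [-0.23, 0.27, 0.13, 0, 0, 0, -1],
    [-0.22, 0.28, 0.13, 0, 0, 0, -1],
    [-0.21, 0.29, 0.12, 0, 0, 0, -1],
    [-0.2, 0.3, 0.12, 0, 0, 0, -1],
    [-0.19, 0.31, 0.11, 0, 0, 0, -1],
    [-0.18, 0.32, 0.1, 0, 0, 0, -1],
    [-0.17, 0.33, 0.1, 0, 0, 0, -1],
    [0, 0, 0, 0, 0, 0, -1]
  ]
}}

```text
time: 6.07
tool_pos: [0.6393, -0.1376, 0.1754]
tool_rot: [0.264, -0.054, 0.963, 0.011]
contact_force: [25.4, -11.3, -14.0]
gripper_width: 0.22
grasp_force: 59.4
```

```bash
cat >> g.py <<'E'
def where():
    s,c,R=cur();d=c-np.r_[O,0];x,y=d@xs,d@ys
    print("t",s["time"],"station",x.round(4),y.round(4),c[2].round(4),"r",np.hypot(x,y).round(4),"ang",np.arctan2(y,x).round(3),"F",np.round(s["contact_force"],1),s["gripper_width"],s["grasp_force"])
    return c
E
python3 - <<'E'
from g import *
c=where();show(post(0))
E
```

```text
t 6.0667 station 0.0813 -0.0453 0.1754 r 0.093 ang -0.508 F [ 25.4 -11.3 -14. ] 0.2196178620666886 59.384663701057434
turn deg [-0.56  0.63 -0.13] shift cm (in target frame) [-0.59  4.53  0.73]
```

Emit:
{"name": "move_arm", "arguments": {
  "rows": [
    [-0.22, 0.32, 0.13, 0, 0, 0, -1],
    [-0.21, 0.32, 0.12, 0, 0, 0, -1],
    [-0.19, 0.34, 0.11, 0, 0, 0, -1],
    [-0.15, 0.34, 0.09, 0, 0, 0, -1],
    [-0.12, 0.34, 0.07, 0, 0, 0, -1],
    [-0.1, 0.35, 0.06, 0, 0, 0, -1],
    [-0.09, 0.35, 0.05, 0, 0, 0, -1],
    [-0.07, 0.35, 0.04, 0, 0, 0, -1],
    [-0.05, 0.35, 0.03, 0, 0, 0, -1],
    [-0.04, 0.35, 0.02, 0, 0, 0, -1],
    [-0.02, 0.35, 0.01, 0, 0, 0, -1],
    [0, 0.3, 0, 0, 0, 0, -1],
    [0, 0, 0, 0, 0, 0, -1],
    [0, 0, 0, 0, 0, 0, -1]
  ]
}}

```text
time: 7.23
tool_pos: [0.6469, -0.0921, 0.1754]
tool_rot: [0.261, -0.056, 0.964, 0.015]
contact_force: [5.1, -0.8, -1.4]
gripper_width: 0.218
grasp_force: 61.4
```

Run:
```python
from g import *
c=where();show(post(0));pic("scene","mid",290,450,225,375,4)
```

```text
t 7.2333 station 0.0941 -0.001 0.1754 r 0.0941 ang -0.011 F [ 5.1 -0.8 -1.4] 0.21833029649579655 61.361029744148254
turn deg [-0.06  0.28 -0.  ] shift cm (in target frame) [0.53 0.1  0.09]
```

View pics/mid.png

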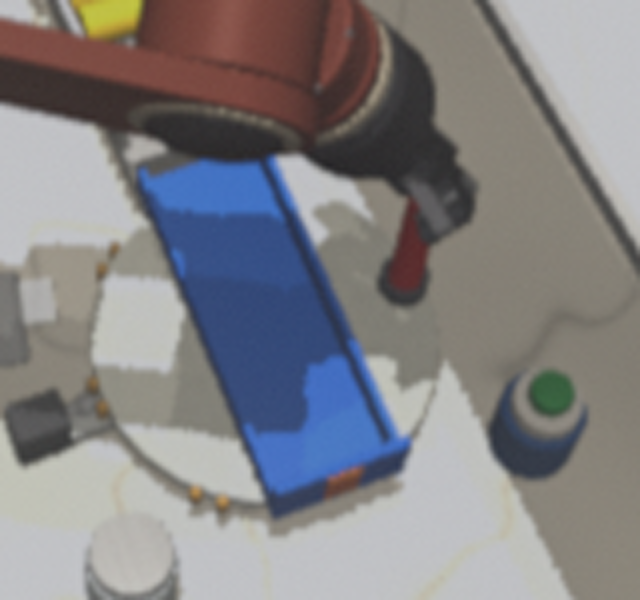

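The turntable looks centred: the ball block sits between its marks at (95,395), the channel lines up with the tray, and the side force is near zero. I'll release and back out along the tool axis.

Emit:
{"name": "move_arm", "arguments": {
  "rows": [
    [0, 0, 0, 0, 0, 0, 0],
    [0, 0, 0, 0, 0, 0, 1],
    [0, 0, 0, 0, 0, 0, 1],
    [0, 0, 0, 0, 0, 0, 1],
    [0, 0, 0, 0, 0, 0, 1],
    [0, 0, 0, 0, 0, 0, 1],
    [0, 0, 0, 0, 0, 0, 1],
    [0, 0, 0, 0, 0, 0, 1],
    [0, 0, -1.5, 0, 0, 0, 1],
    [0, 0, -1.5, 0, 0, 0, 1],
    [0, 0, -1.5, 0, 0, 0, 1],
    [0, 0, -1.5, 0, 0, 0, 1],
    [0, 0, -1.5, 0, 0, 0, 1],
    [0, 0, -1.5, 0, 0, 0, 1],
    [0, 0, -1.5, 0, 0, 0, 1],
    [0, 0, -1.5, 0, 0, 0, 1],
    [0, 0, 0, 0, 0, 0, 1]
  ]
}}

```text
time: 8.7
tool_pos: [0.5865, -0.0993, 0.2818]
tool_rot: [0.262, -0.056, 0.963, 0.014]
contact_force: [0.0, -0.0, 0.6]
gripper_width: 1.0
grasp_force: 0.0
```

Run:
```python
from g import *
c=where();t=30
print(rot(30).apply([0,0,1]),rot(30).apply([1,0,0]))
p0=W(0,.31,.118);show(p0);show(p0-.1*rot(30).apply([0,0,1]))
```

```text
t 8.7 station 0.0333 -0.0011 0.2818 r 0.0333 ang -0.034 F [ 0.  -0.   0.6] 0.9999693529546678 0.0
[ 0.49663977  0.05787001 -0.8660254 ] [-0.86020532 -0.1002338  -0.5       ]
turn deg [-0.13  0.38 -0.01] shift cm (in target frame) [11.08 31.11 12.52]
turn deg [-0.13  0.38 -0.01] shift cm (in target frame) [11.08 31.11  2.52]
```

Emit:
{"name": "move_arm", "arguments": {
  "rows": [
    [0.78, 2.21, 0.16, 0, 0.03, 0, 1],
    [0.78, 2.21, 0.16, 0, 0.03, 0, 1],
    [0.78, 2.21, 0.16, 0, 0.03, 0, 0.6],
    [0.78, 2.21, 0.16, 0, 0.03, 0, 0.3],
    [0.78, 2.21, 0.16, 0, 0.03, 0, 0],
    [0.78, 2.21, 0.16, 0, 0.03, 0, -0.3],
    [0.78, 2.21, 0.16, 0, 0.03, 0, -0.3],
    [0.78, 2.21, 0.16, 0, 0.03, 0, -0.3],
    [0.78, 2.21, 0.16, 0, 0.03, 0, -0.3],
    [0.78, 2.21, 0.16, 0, 0.03, 0, -0.3],
    [0.78, 2.21, 0.16, 0, 0.03, 0, -0.3],
    [0.78, 2.21, 0.16, 0, 0.03, 0, -0.3],
    [0.78, 2.21, 0.16, 0, 0.03, 0, -0.3],
    [0.78, 2.21, 0.16, 0, 0.03, 0, -0.3],
    [0, 0, 0, 0, 0, 0, -0.3],
    [0, 0, 0, 0, 0, 0, -0.3]
  ]
}}

```text
time: 10.03
tool_pos: [0.4666, 0.2001, 0.203]
tool_rot: [0.255, -0.057, 0.965, 0.015]
contact_force: [-0.4, -1.3, 0.6]
gripper_width: 0.351
grasp_force: 0.0
```

Run:
```python
from g import *
c=where();show(W(0,.309,.122));pic("scene","bar",240,400,160,310,4)
```

```text
t 10.0333 station -0.0512 0.3101 0.203 r 0.3143 ang 1.734 F [-0.4 -1.3  0.6] 0.35100080033541936 0.0
turn deg [ 0.09 -0.45  0.1 ] shift cm (in target frame) [-0.38 -0.11  9.58]
```

View pics/bar.png

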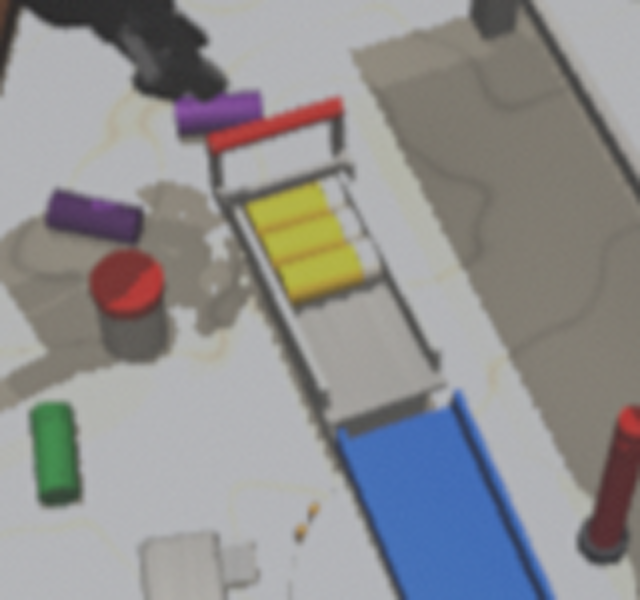

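The channel now meets the tray mouth squarely (crop (400,420)) and all three vials are still on the tray. The bar runs from (212,143) to (342,105), so I'll descend and pinch it.

Emit:
{"name": "move_arm", "arguments": {
  "rows": [
    [-0.04, -0.01, 0.96, 0, -0.04, 0, -0.3],
    [-0.04, -0.01, 0.96, 0, -0.04, 0, -0.3],
    [-0.04, -0.01, 0.96, 0, -0.04, 0, -0.3],
    [-0.04, -0.01, 0.96, 0, -0.04, 0, -0.3],
    [-0.04, -0.01, 0.96, 0, -0.04, 0, -0.3],
    [-0.04, -0.01, 0.96, 0, -0.04, 0, -0.3],
    [-0.04, -0.01, 0.96, 0, -0.04, 0, -0.3],
    [-0.04, -0.01, 0.96, 0, -0.04, 0, -0.3],
    [-0.04, -0.01, 0.96, 0, -0.04, 0, -0.3],
    [-0.04, -0.01, 0.96, 0, -0.04, 0, -0.3],
    [0, 0, 0, 0, 0, 0, -0.3],
    [0, 0, 0, 0, 0, 0, -0.6],
    [0, 0, 0, 0, 0, 0, -1],
    [0, 0, 0, 0, 0, 0, -1],
    [0, 0, 0, 0, 0, 0, -1],
    [0, 0, 0, 0, 0, 0, -1],
    [0, 0, 0, 0, 0, 0, -1]
  ]
}}

```text
time: 11.5
tool_pos: [0.5179, 0.205, 0.123]
tool_rot: [0.259, -0.055, 0.964, 0.017]
contact_force: [-1.5, 5.3, -1.3]
gripper_width: 0.14
grasp_force: 58.5
```

Run:
```python
from g import *
c=where();show(W(0,.309,.122))
d=c-np.r_[O,0];y,z=d@ys,c[2]
H=np.array([.119,.069]);H=np.array([y-.191,.069]);v=np.array([y,z])-H
for n,a in((30,.42),):
    th=np.linspace(0,a,n+1);P=[W(0,*(H+[v[0]*np.cos(t)-v[1]*np.sin(t),v[0]*np.sin(t)+v[1]*np.cos(t)])) for t in th]
    line(P[5::5],start=P[0])
```

```text
t 11.5 station 0.0003 0.309 0.123 r 0.309 ang 1.57 F [-1.5  5.3 -1.3] 0.14036502808354973 58.46889317035675
turn deg [ 0.15  0.04 -0.11] shift cm (in target frame) [ 0.08 -0.    0.07]
[-0.66, -0.42, -1.15]
[-0.64, -0.52, -1.12]
[-0.63, -0.61, -1.08]
[-0.6, -0.69, -1.04]
[-0.58, -0.77, -1.0]
[-0.55, -0.85, -0.95]
```

Emit:
{"name": "move_arm", "arguments": {
  "rows": [
    [-0.1, -0.06, -0.17, 0, 0, 0, -1],
    [-0.1, -0.06, -0.17, 0, 0, 0, -1],
    [-0.1, -0.06, -0.17, 0, 0, 0, -1],
    [-0.1, -0.07, -0.17, 0, 0, 0, -1],
    [-0.1, -0.07, -0.17, 0, 0, 0, -1],
    [-0.1, -0.07, -0.17, 0, 0, 0, -1],
    [-0.1, -0.07, -0.17, 0, 0, 0, -1],
    [-0.1, -0.08, -0.17, 0, 0, 0, -1],
    [-0.1, -0.08, -0.17, 0, 0, 0, -1],
    [-0.1, -0.08, -0.17, 0, 0, 0, -1],
    [-0.1, -0.08, -0.17, 0, 0, 0, -1],
    [-0.1, -0.08, -0.17, 0, 0, 0, -1],
    [-0.1, -0.08, -0.17, 0, 0, 0, -1],
    [-0.1, -0.08, -0.17, 0, 0, 0, -1],
    [-0.1, -0.09, -0.17, 0, 0, 0, -1],
    [-0.1, -0.09, -0.16, 0, 0, 0, -1],
    [-0.09, -0.09, -0.16, 0, 0, 0, -1],
    [-0.09, -0.09, -0.16, 0, 0, 0, -1],
    [-0.09, -0.1, -0.16, 0, 0, 0, -1],
    [-0.09, -0.1, -0.16, 0, 0, 0, -1]
  ]
}}

```text
time: 13.17
tool_pos: [0.5196, 0.1911, 0.1627]
tool_rot: [0.259, -0.055, 0.964, 0.019]
contact_force: [-6.4, 12.7, 1.9]
gripper_width: 0.138
grasp_force: 58.5
```

Emit:
{"name": "move_arm", "arguments": {
  "rows": [
    [-0.09, -0.1, -0.16, 0, 0, 0, -1],
    [-0.09, -0.1, -0.16, 0, 0, 0, -1],
    [-0.09, -0.1, -0.16, 0, 0, 0, -1],
    [-0.09, -0.1, -0.16, 0, 0, 0, -1],
    [-0.09, -0.1, -0.16, 0, 0, 0, -1],
    [-0.09, -0.11, -0.16, 0, 0, 0, -1],
    [-0.09, -0.11, -0.15, 0, 0, 0, -1],
    [-0.09, -0.11, -0.15, 0, 0, 0, -1],
    [-0.09, -0.11, -0.15, 0, 0, 0, -1],
    [-0.09, -0.12, -0.15, 0, 0, 0, -1],
    [-0.09, -0.12, -0.15, 0, 0, 0, -1],
    [-0.08, -0.12, -0.15, 0, 0, 0, -1],
    [-0.08, -0.12, -0.15, 0, 0, 0, -1],
    [-0.08, -0.12, -0.15, 0, 0, 0, -1],
    [-0.08, -0.12, -0.15, 0, 0, 0, -1],
    [-0.08, -0.12, -0.14, 0, 0, 0, -1],
    [-0.08, -0.13, -0.14, 0, 0, 0, -1],
    [-0.08, -0.13, -0.14, 0, 0, 0, -1],
    [-0.08, -0.13, -0.14, 0, 0, 0, -1],
    [-0.08, -0.13, -0.14, 0, 0, 0, -1]
  ]
}}

```text
time: 14.83
tool_pos: [0.5223, 0.1695, 0.1991]
tool_rot: [0.26, -0.055, 0.964, 0.021]
contact_force: [-13.6, 15.7, 10.7]
gripper_width: 0.135
grasp_force: 58.5
```

Emit:
{"name": "move_arm", "arguments": {
  "rows": [
    [0, 0, 0, 0, 0, 0, -1],
    [0, 0, 0, 0, 0, 0, -1],
    [0, 0, 0, 0, 0, 0, -1],
    [0, 0, 0, 0, 0, 0, -1],
    [0, 0, 0, 0, 0, 0, -1],
    [0, 0, 0, 0, 0, 0, -1],
    [0, 0, 0, 0, 0, 0, -1],
    [0, 0, 0, 0, 0, 0, -1],
    [0, 0, 0, 0, 0, 0, -1],
    [0, 0, 0, 0, 0, 0, -1],
    [0, 0, 0, 0, 0, 0, -1],
    [0, 0, 0, 0, 0, 0, -1],
    [0, 0, 0, 0, 0, 0, -1],
    [0, 0, 0, 0, 0, 0, -1],
    [0, 0, 0, 0, 0, 0, -1],
    [0, 0, 0, 0, 0, 0, -1],
    [0, 0, 0, 0, 0, 0, -1],
    [0, 0, 0, 0, 0, 0, -1]
  ]
}}

```text
time: 16.33
tool_pos: [0.5223, 0.1694, 0.1993]
tool_rot: [0.26, -0.055, 0.964, 0.02]
contact_force: [-13.7, 14.9, 9.3]
gripper_width: 0.141
grasp_force: 58.7
```

Run:
```python
from g import *
c=where();pic("scene","tip",240,420,170,340,3.5)
```

```text
t 16.3333 station 0.0006 0.2731 0.1993 r 0.2731 ang 1.569 F [-13.7  14.9   9.3] 0.14101998938158067 58.68987500667572
```

View pics/tip.png

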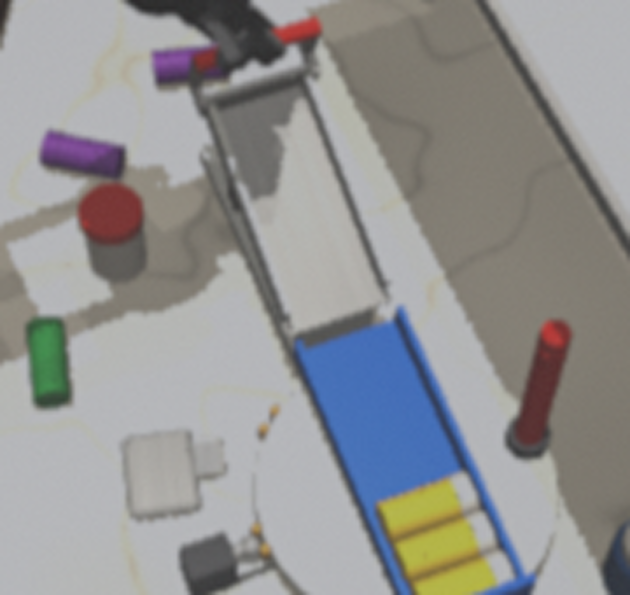

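All three vials lie at the closed end of the channel (crop (420,510) to (455,575)) and the tray is empty. I'll lower the tray along the reversed path.

Emit:
{"name": "move_arm", "arguments": {
  "rows": [
    [0.16, 0.26, 0.28, 0, 0, 0, -1],
    [0.16, 0.26, 0.28, 0, 0, 0, -1],
    [0.16, 0.24, 0.29, 0, 0, 0, -1],
    [0.16, 0.24, 0.3, 0, 0, 0, -1],
    [0.17, 0.24, 0.3, 0, 0, 0, -1],
    [0.18, 0.23, 0.3, 0, 0, 0, -1],
    [0.18, 0.22, 0.3, 0, 0, 0, -1],
    [0.18, 0.21, 0.32, 0, 0, 0, -1],
    [0.18, 0.2, 0.32, 0, 0, 0, -1],
    [0.18, 0.2, 0.32, 0, 0, 0, -1],
    [0.18, 0.2, 0.32, 0, 0, 0, -1],
    [0.18, 0.18, 0.32, 0, 0, 0, -1],
    [0.2, 0.17, 0.33, 0, 0, 0, -1],
    [0.2, 0.16, 0.34, 0, 0, 0, -1],
    [0.2, 0.16, 0.34, 0, 0, 0, -1],
    [0.2, 0.16, 0.34, 0, 0, 0, -1],
    [0.2, 0.15, 0.34, 0, 0, 0, -1],
    [0.2, 0.14, 0.34, 0, 0, 0, -1],
    [0.2, 0.13, 0.34, 0, 0, 0, -1],
    [0.2, 0.12, 0.34, 0, 0, 0, -1]
  ]
}}

```text
time: 18.05
tool_pos: [0.5178, 0.2049, 0.1233]
tool_rot: [0.259, -0.056, 0.964, 0.016]
contact_force: [-3.1, 3.2, -0.2]
gripper_width: 0.133
grasp_force: 62.3
```

Run:
```python
from g import *
c=where();show(W(0,.309,.123))
```

```text
t 18.05 station 0.0003 0.309 0.1233 r 0.309 ang 1.57 F [-3.1  3.2 -0.2] 0.13324936880979987 62.263888120651245
turn deg [ 0.12  0.03 -0.06] shift cm (in target frame) [0.04 0.   0.01]
```

Emit:
{"name": "move_arm", "arguments": {
  "rows": [
    [0, 0, 0, 0, 0, 0, -0.6],
    [0, 0, 0, 0, 0, 0, -0.3],
    [0, 0, 0, 0, 0, 0, -0.3],
    [0, 0, 0, 0, 0, 0, -0.3],
    [0, 0, 0, 0, 0, 0, -0.3],
    [0, 0, -1, 0, 0, 0, -0.3],
    [0, 0, -1, 0, 0, 0, -0.3],
    [0, 0, -1, 0, 0, 0, -0.3],
    [0, 0, -1, 0, 0, 0, -0.3],
    [0, 0, -1.5, 0, 0, 0, -0.3],
    [0, 0, -1.5, 0, 0, 0, -0.3],
    [0, 0, -1.5, 0, 0, 0, -0.3],
    [0, 0, -1.5, 0, 0, 0, -0.3],
    [0, 0, -1.5, 0, 0, 0, 0],
    [0, 0, -1.5, 0, 0, 0, 0.5],
    [0, 0, 0, 0, 0, 0, 1],
    [0, 0, 0, 0, 0, 0, 1]
  ]
}}

```text
time: 19.47
tool_pos: [0.4541, 0.1965, 0.2367]
tool_rot: [0.26, -0.055, 0.964, 0.016]
contact_force: [-0.2, 0.2, -0.9]
gripper_width: 0.896
grasp_force: 0.0
```

Run:
```python
from g import *
c=where();show(post(0,.12,r=.093,z=.174));show(post(0,r=.093,z=.174))
```

```text
t 19.4667 station -0.064 0.308 0.2367 r 0.3146 ang 1.776 F [-0.2  0.2 -0.9] 0.8963252995145105 0.0
turn deg [ 0.06  0.2  -0.08] shift cm (in target frame) [-10.46 -30.8    1.28]
turn deg [ 0.06  0.2  -0.08] shift cm (in target frame) [-10.46 -30.8   13.28]
```

Emit:
{"name": "move_arm", "arguments": {
  "rows": [
    [-0.75, -2.2, 0.09, 0, 0, 0, 1],
    [-0.75, -2.2, 0.09, 0, 0, 0, 1],
    [-0.75, -2.2, 0.09, 0, 0, 0, 1],
    [-0.75, -2.2, 0.09, 0, 0, 0, 1],
    [-0.75, -2.2, 0.09, 0, 0, 0, 1],
    [-0.75, -2.2, 0.09, 0, 0, 0, 1],
    [-0.75, -2.2, 0.09, 0, 0, 0, 1],
    [-0.75, -2.2, 0.09, 0, 0, 0, 1],
    [-0.75, -2.2, 0.09, 0, 0, 0, 1],
    [-0.75, -2.2, 0.09, 0, 0, 0, 1],
    [-0.75, -2.2, 0.09, 0, 0, 0, 1],
    [-0.75, -2.2, 0.09, 0, 0, 0, 1],
    [-0.75, -2.2, 0.09, 0, 0, 0, 1],
    [-0.75, -2.2, 0.09, 0, 0, 0, 1],
    [0, 0, 0, 0, 0, 0, 1],
    [0, 0, 0, 0, 0, 0, 1]
  ]
}}

```text
time: 20.8
tool_pos: [0.5857, -0.0995, 0.2751]
tool_rot: [0.258, -0.054, 0.965, 0.016]
contact_force: [-0.6, 0.3, -0.5]
gripper_width: 1.003
grasp_force: 0.0
```

Run:
```python
from g import *
c=where();show(post(0,r=.093,z=.174));pic("scene","pre2",300,450,220,360,4)
```

```text
t 20.8 station 0.0324 -0.0012 0.2751 r 0.0325 ang -0.038 F [-0.6  0.3 -0.5] 1.003493166749883 0.0
turn deg [ 0.05 -0.1  -0.22] shift cm (in target frame) [-0.19  0.12 11.78]
```

View pics/pre2.png

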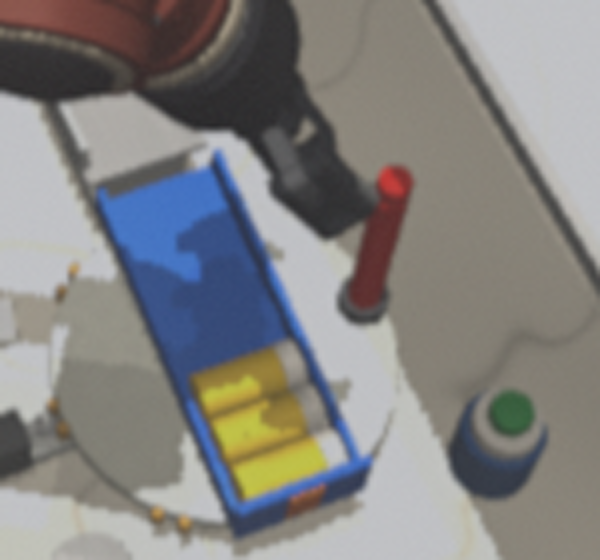

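The vials are at rest in the channel and the post (crop (395,182)) is ahead of the open jaws, so I'll advance and grip.

Emit:
{"name": "move_arm", "arguments": {
  "rows": [
    [-0.02, 0, 1.47, 0, 0, 0, 1],
    [-0.02, 0, 1.47, 0, 0, 0, 1],
    [-0.02, 0, 1.47, 0, 0, 0, 1],
    [-0.02, 0.02, 1.47, 0, 0, 0, 1],
    [-0.03, 0.02, 1.47, 0, 0, 0, 1],
    [-0.03, 0.02, 1.47, 0, 0, 0, 1],
    [-0.03, 0.03, 1.47, 0, 0, 0, 1],
    [-0.02, 0.03, 1.47, 0, 0, 0, 1],
    [0, 0, 0, 0, 0, 0, 1],
    [0, 0, 0, 0, 0, 0, 0],
    [0, 0, 0, 0, 0, 0, -0.5],
    [0, 0, 0, 0, 0, 0, -1],
    [0, 0, 0, 0, 0, 0, -1],
    [0, 0, 0, 0, 0, 0, -1],
    [0, 0, 0, 0, 0, 0, -1],
    [0, 0, 0, 0, 0, 0, -1],
    [0, 0, 0, 0, 0, 0, -1],
    [0, 0, 0, 0, 0, 0, -1],
    [0, 0, 0, 0, 0, 0, -1]
  ]
}}

```text
time: 22.43
tool_pos: [0.6459, -0.091, 0.1773]
tool_rot: [0.259, -0.055, 0.964, 0.015]
contact_force: [-5.3, -3.4, 6.1]
gripper_width: 0.211
grasp_force: 58.6
```

Run:
```python
from g import *
c=where();show(post(0,r=.093,z=.174))
line([post(a,r=.092) for a in np.linspace(0,.89,9)[1:]],start=post(0,r=.092))
```

```text
t 22.4333 station 0.0933 0.0002 0.1773 r 0.0933 ang 0.002 F [-5.3 -3.4  6.1] 0.2108432160646482 58.632507026195526
turn deg [-0.06  0.11 -0.05] shift cm (in target frame) [ 0.19 -0.02  0.27]
[0.05, 1.02, -0.03]
[0.15, 1.01, -0.08]
[0.24, 0.98, -0.14]
[0.34, 0.95, -0.19]
[0.43, 0.9, -0.25]
[0.51, 0.84, -0.29]
[0.59, 0.77, -0.34]
[0.66, 0.69, -0.38]
```

Emit:
{"name": "move_arm", "arguments": {
  "rows": [
    [0, 0.26, 0, 0, 0, 0, -1],
    [0.01, 0.26, -0.01, 0, 0, 0, -1],
    [0.02, 0.25, -0.01, 0, 0, 0, -1],
    [0.02, 0.25, -0.01, 0, 0, 0, -1],
    [0.03, 0.25, -0.02, 0, 0, 0, -1],
    [0.04, 0.25, -0.02, 0, 0, 0, -1],
    [0.04, 0.25, -0.02, 0, 0, 0, -1],
    [0.04, 0.25, -0.02, 0, 0, 0, -1],
    [0.06, 0.25, -0.03, 0, 0, 0, -1],
    [0.06, 0.25, -0.03, 0, 0, 0, -1],
    [0.06, 0.24, -0.04, 0, 0, 0, -1],
    [0.06, 0.24, -0.04, 0, 0, 0, -1],
    [0.08, 0.24, -0.05, 0, 0, 0, -1],
    [0.08, 0.24, -0.05, 0, 0, 0, -1],
    [0.09, 0.24, -0.05, 0, 0, 0, -1],
    [0.09, 0.23, -0.05, 0, 0, 0, -1]
  ]
}}

```text
time: 23.77
tool_pos: [0.6332, -0.0525, 0.1774]
tool_rot: [0.261, -0.056, 0.964, 0.014]
contact_force: [6.5, -7.0, -0.1]
gripper_width: 0.213
grasp_force: 60.0
```

Run:
```python
from g import *
c=where();show(post(.445,r=.092,z=.177));show(post(.88,r=.092,z=.177))
```

```text
t 23.7667 station 0.0851 0.04 0.1774 r 0.0941 ang 0.439 F [ 6.5 -7.  -0.1] 0.2129849336448501 60.018423199653625
turn deg [-0.09  0.26 -0.  ] shift cm (in target frame) [ 0.2  -0.04 -0.07]
turn deg [-0.09  0.26 -0.  ] shift cm (in target frame) [ 2.32  3.09 -1.29]
```

Emit:
{"name": "move_arm", "arguments": {
  "rows": [
    [0.1, 0.22, -0.06, 0, 0, 0, -1],
    [0.1, 0.22, -0.06, 0, 0, 0, -1],
    [0.1, 0.22, -0.06, 0, 0, 0, -1],
    [0.11, 0.21, -0.06, 0, 0, 0, -1],
    [0.12, 0.21, -0.07, 0, 0, 0, -1],
    [0.12, 0.2, -0.07, 0, 0, 0, -1],
    [0.13, 0.2, -0.07, 0, 0, 0, -1],
    [0.13, 0.19, -0.07, 0, 0, 0, -1],
    [0.14, 0.18, -0.08, 0, 0, 0, -1],
    [0.14, 0.18, -0.08, 0, 0, 0, -1],
    [0.15, 0.17, -0.08, 0, 0, 0, -1],
    [0.15, 0.17, -0.09, 0, 0, 0, -1],
    [0.16, 0.16, -0.09, 0, 0, 0, -1],
    [0.16, 0.16, -0.09, 0, 0, 0, -1],
    [0.17, 0.15, -0.1, 0, 0, 0, -1],
    [0, 0, 0, 0, 0, 0, -1],
    [0, 0, 0, 0, 0, 0, -1]
  ]
}}

```text
time: 25.18
tool_pos: [0.6068, -0.0267, 0.1774]
tool_rot: [0.26, -0.056, 0.964, 0.015]
contact_force: [-1.2, -5.1, 5.9]
gripper_width: 0.212
grasp_force: 61.4
```

Run:
```python
from g import *
c=where();d=c-np.r_[O,0];print(np.arctan2(d@ys,d@xs-.0035),np.hypot(d@ys,d@xs-.0035))
```

```text
t 25.1833 station 0.0618 0.0686 0.1774 r 0.0923 ang 0.837 F [-1.2 -5.1  5.9] 0.21215109767141097 61.41347050666809
0.8659265768184463 0.09002314554942878
```

Near 0.866, within the snap range. I'll release and back out.

Emit:
{"name": "move_arm", "arguments": {
  "rows": [
    [0, 0, 0, 0, 0, 0, 0],
    [0, 0, 0, 0, 0, 0, 1],
    [0, 0, 0, 0, 0, 0, 1],
    [0, 0, 0, 0, 0, 0, 1],
    [0, 0, 0, 0, 0, 0, 1],
    [0, 0, 0, 0, 0, 0, 1],
    [0, 0, 0, 0, 0, 0, 1],
    [0, 0, 0, 0, 0, 0, 1],
    [0, 0, -1.5, 0, 0, 0, 1],
    [0, 0, -1.5, 0, 0, 0, 1],
    [0, 0, -1.5, 0, 0, 0, 1],
    [0, 0, -1.5, 0, 0, 0, 1],
    [0, 0, -1.5, 0, 0, 0, 1],
    [0, 0, -1.5, 0, 0, 0, 1],
    [0, 0, -1.5, 0, 0, 0, 1],
    [0, 0, -1.5, 0, 0, 0, 1],
    [0, 2, -1, 0, 0, 0, 1],
    [0, 2.5, -1, 0, 0, 0, 1],
    [0, 2.5, -1, 0, 0, 0, 1],
    [0, 2.5, -1, 0, 0, 0, 1]
  ]
}}

```text
time: 26.85
tool_pos: [0.5152, 0.0593, 0.3152]
tool_rot: [0.259, -0.055, 0.964, 0.015]
contact_force: [0.6, 0.3, -0.3]
gripper_width: 0.998
grasp_force: 0.0
```

Emit:
{"name": "move_arm", "arguments": {
  "rows": [
    [2, 2.5, -0.5, 0, 0, 0, 1],
    [2, 2.5, -0.5, 0, 0, 0, 1],
    [2, 2.5, -0.5, 0, 0, 0, 1],
    [1, 2.5, -0.5, 0, 0, 0, 1],
    [0, 2, -0.5, 0, 0, 0, 1],
    [0, 0, 0, 0, 0, 0, 1],
    [0, 0, 0, 0, 0, 0, 1],
    [0, 0, 0, 0, 0, 0, 1]
  ]
}}

```text
time: 27.52
tool_pos: [0.4295, 0.1692, 0.3013]
tool_rot: [0.259, -0.056, 0.964, 0.015]
contact_force: [-0.2, 0.5, 0.4]
gripper_width: 0.997
grasp_force: 0.0
```

Run:
```python
from g import *
c=where();pic("scene","end",280,460,210,380,3.5)
```

```text
t 27.5167 station -0.0916 0.2837 0.3013 r 0.2981 ang 1.883 F [-0.2  0.5  0.4] 0.9969377454483616 0.0
```

View pics/end.png

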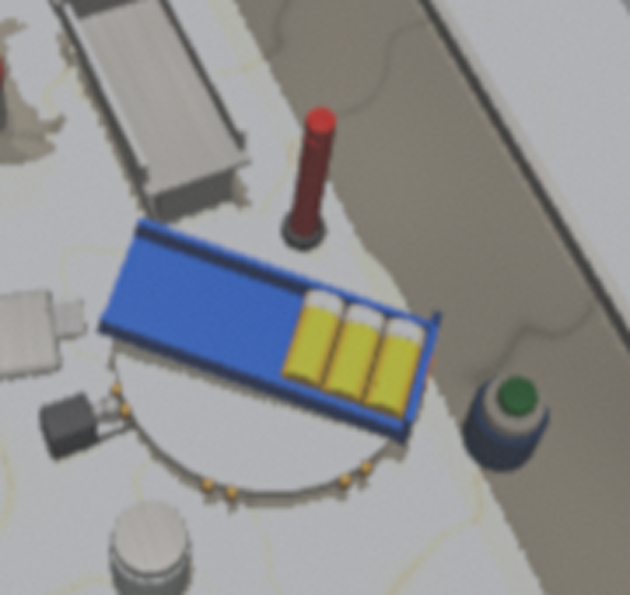

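The closed end points at the reader (lamp at (518,395)), and the vials are settled. The ball sits between its detent marks at (120,397), and the tray is down. I'll check the angle numerically from the post top and hand in.

Run:
```python
from g import *
f=np.load("end.npz");u=np.array([280+321/3.5,210+122/3.5,1])
r=f["R"].T@np.linalg.inv(f["mtx"])@u;C=-f["R"].T@f["t"];X=C+r*(.186-C[2])/r[2];d=X-np.r_[O,0]
print(np.arctan2(d@ys,d@xs-.002))
if abs(np.arctan2(d@ys,d@xs-.002)-.87)<.08:print(manip.job_done())
```

```text
0.8823191561838226
the job is handed in; nothing more can be done
None
```

The job is handed in after about 28 s: all three vials are in the channel, whose closed end points at the reader (turntable measured at 0.88 rad, detent 0.87), the tray is down and the arm is clear; no verdict was returned.

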